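Square a ceramic substrate on the coating bed and set it to the start line

ROBOT

A 7-joint arm with a two-finger parallel gripper is mounted at the origin on a cart in front of the work surface, level with it; the furniture and walls round the work are solid. World frame = base frame: x ahead of the robot, y to its left, z up, the work surface at z = 0. Lengths are in m, angles in rad, forces in N, time in s.
With the tool pointing down it reaches from about 0.35 to 0.9 m from the base axis. Payload 19.9 kg.
Tool frame: the origin (TCP) lies midway between the tips of the shut fingers; the grasp point (between the pads) lies 19 mm behind it; z points along the fingers, y is the line along which they close (so a half turn about z gives the same grasp; the last joint's range is limited). The gripper opens to 85 mm and grips with 20 to 120 N. Pads are 22 mm wide; open, the fingers measure 114 mm over their backs; the gripper's body (76 mm by 85 mm) begins 54 mm behind the grasp point. The pads swing forward as they close: fully open they stand 13 mm farther back than shut.
Start: joints at [1.159, 0.417, -0.01, 1.614, 0.005, 1.111, -0.053], TCP at [0.226, -0.583, 0.231] pointing down, gripper open.
Joint ranges: [-2.81, 2.81], [-0.39, 2.02], [-1.27, 1.25], [0.06, 2.57], [-1.19, 4.33], [0.19, 2], [-2.82, 2.82]. Speed limits (rad/s): [1.89, 1.89, 2.39, 2.39, 3.01, 3.01, 3.01].

INTERFACE

Orientations are given as a rotation vector (axis times angle).
In Python, from cell import status, eyes, robot gives the robot as it stands.
- The arm moves only by the tool servo_tool, never from a script. Its argument "steps" is a list of rows, each a list of 2 entries, a list of its own where there are three numbers: the shift along the world's x, y, z normalised to -1 to 1, where 1 is 0.02 m, then the turn about the world's z normalised to -1 to 1, where 1 is 8 degrees. In form: [[[dx, dy, dz], roll], ...]. A call has 1 to 10 rows; each row shifts and turns the commanded pose from where the row before left it; what a row does not reach is not made up. A row lasts 1/8 s, in which the tool goes at most 62.5 mm and 10.7 degrees, less where a joint would pass 70% of its speed; a pose out of reach is approached as far as the arm can. A call with a number of a shift or a turn outside -1 to 1 is refused whole. A call with a gripper value outside its range is refused whole. "claw" is the opening, from -1 (shut) to 1 (fully open), set as the call begins (left out, the last holds). The fingers move at their own pace and stop on an object; "squeeze" is the grip in N (left out, the last holds). Time passes only in rows, so rows that do not move let the fingers close. It gives the time, the measured TCP pose, the force, the opening and the grip force at its end, in the units of the state.
- status.get_state(): the state, without advancing time (a new reading comes with each control period).
- eyes.grab_frame(name): name is "side" or "top" or "wrist"; returns (picture, depth): 420x560x3 uint8, red, green, blue; 420x560 float32, m along the optical axis (not along the pixel's ray), 0 where there is no reading.
- eyes.camera_params(name): a dict with "intrinsics" (3x3 intrinsics, pixels), "rvec" (rotation vector, rad) and "tvec" (3), from world to camera coordinates, as OpenCV has them; the wrist camera has in their place "hand_eye" (4x4, takes a point from camera to tool coordinates, whose origin is the TCP and whose axes are the flange's). Camera axes: x right, y down, z forward; pixel columns grow to the right and rows downward; lengths in m; the calibration is good to about 2 mm. A picture is of the moment at which its call begins: read the wrist's pose just before it. camera_params takes no time and is no camera call.
- robot.sign_off(): hands the job in; it is judged then, once.
The state is a dict: "time_s": time; "q": joint angles; "joint_velocities": joint speeds; "joint_efforts": joint torques, N m; "eef_pos": TCP position; "tool_rot": TCP orientation; "force": force on the tool from outside, world axes, zero at the start; "torque": the same for the moment, N m; "width": finger opening in m; "gripper_force": force on a finger pad.
Only numpy, scipy, OpenCV 4.12 (cv2) and the standard library are available. Lean on these libraries where they do the work, as an engineer would, in place of code of your own. Each camera call takes 0.05 s, during which the arm holds its last target. There are 200 camera calls.

TASK

Get the white ceramic plate ready for coating: first push it square against the metal fence along the far side of the dark bed and hold it seated there with a push of about 9 N for a second, then slide it to the left along the fence until its left edge (the one with the brass-coloured band) meets the yellow scribed line, flush with the fence, without running past the line. The ceramic chips easily: keep it lying flat on the bed, push it gently and never let the fingers or the fence press on it with more than 15 N. Leave the other things on the worktop alone.

Things in the scene. Friction and masses are not known exactly. Their poses are not given: they have to be found in the camera images.
- bed: fixed dark slab, 210 mm (x) by 320 (y), top 16 mm above its origin (centre of its underside), turned by up to 12 degrees; x away from the robot, y to the left. The fence, an aluminium bar (16 mm wide, 20 mm above the slab's top), is clamped along the far side, parallel to y; its near face (fence_face) lies somewhere from 74 to 90 mm beyond the slab's centre: not measured, feel or look for it. It does not yield.
- line (a point): point on the centre line of the yellow scribed line on the slab's top, midway between the slab's near and far sides; no stop stands there; the line is 1.6 mm wide and runs along the bed's x axis, from about the fence nearly to the near side; axes as the bed's
- plate: loose white ceramic plate, 110 mm (x, depth) by 130 (y, along the fence) by 12, 0.26 to 0.44 kg, too wide to grip, lying flat on the bed, up to 12 degrees askew, 5 to 50 mm short of the fence, 25 to 100 mm right of the line; origin: centre of its underside; x to its far edge, y to its left edge (6 mm brass-coloured band). It slides with 0.5 to 3 N of friction and stops where the push stops.
- plate_center (a point): centre of the plate, half-way up
- far_left_corner (a point): the plate's corner of far and left edges, half-way up
- near_left_corner (a point): the plate's corner of near and left edges, half-way up
- far_right_corner (a point): the plate's corner of far and right edges, half-way up
- cap_jar: round jar of vial caps, 63 x 63 x 57 mm, left of the bed; a bystander; origin at the centre of its underside
- bottle_1: clear bottle with a blue cap, 56 x 56 x 112 mm, right of the bed; a bystander; origin at the centre of its underside
- wipes_box: white box of wipes, 114 x 120 x 106 mm, right of the bed; a bystander; origin at the centre of its underside
- film_box: white flat box of film, 40 x 110 x 30 mm, lying near the front edge of the worktop, on the right; a bystander; origin at the centre of its underside

How it is judged:
By the outcome, as a careful person would: the job done as asked, in the order asked, and still so for the second after the job is handed in, with the robot touching nothing.
It also fails if it takes over 72 s, if anything falls off the work surface, if the arm or the gripper's body presses on something with over 40 N, if the wrist force passes 120 N, or if a joint passes its speed limit or range.

## Working session

There is one attempt and no reset: what is moved stays moved. The work goes in short steps, Python scripts to look and compute and a tool call to move; the robot and the scene stay as the last step left them, time stands still between calls to the robot, and variables do not carry over. Pictures are saved under pics/ and viewed, at most 10 in all, crops included, and the job is handed in when it is done.

Besides the shell and the picture viewer there is one more tool, called after "Emit:" by a JSON object that holds its "api" and its "payload". servo_tool: Moves the arm, as the interface text tells. Scaled input: -1 to 1 covers 0.02 m each way for a shift and 8 degrees each way for a turn. Its arguments: {"type":"object","properties":{"steps":{"type":"array","items":{"type":"array"}},"claw":{"type":"number"},"squeeze":{"type":"number"}},"required":["steps"]}

```bash
mkdir -p pics
cat > h.py <<'E'
import numpy as np, cv2
from cell import status, eyes, robot
def grab(n):
    s=status.get_state(); im,d=eyes.grab_frame(n); return s,im,d
def cam(n,s=None):
    p=eyes.camera_params(n); K=np.array(p["intrinsics"])
    if n=="wrist":
        H=np.array(p["hand_eye"]); T=np.eye(4); T[:3,:3]=cv2.Rodrigues(np.array(s["tool_rot"],float))[0]; T[:3,3]=s["eef_pos"]
        M=T@H; return K,M[:3,:3],M[:3,3]
    R=cv2.Rodrigues(np.array(p["rvec"],float))[0]; return K,R.T,-R.T@np.array(p["tvec"]).ravel()
def ray(c,uv,z):
    K,R,o=c; uv=np.atleast_2d(uv).astype(float)
    d=(R@np.linalg.inv(K)@np.c_[uv,np.ones(len(uv))].T).T
    return o+d*((z-o[2])/d[:,2])[:,None]
def save(n,im): cv2.imwrite("pics/"+n,im[:,:,::-1])
E
python3 - <<'E'
from h import *
for n in("top","side"):
    s,im,d=grab(n); save(n+"0.png",im); K,R,o=cam(n); print(n,o,R[:,2],K[0,0]); np.save(n+"0.npy",d)
print(s)
E
```

```text
top [ 0.25438582 -0.14228044  1.76922987] [ 0.13383972  0.05996183 -0.9891873 ] 518.3986767828181
side [0.26042913 0.64394624 0.919373  ] [ 0.1925614  -0.60191701 -0.77499421] 424.04777441583803
{'time_s': 0.05, 'q': array([ 1.15948222,  0.41795678, -0.0103119 ,  1.61414455,  0.00472418,
        1.11068811, -0.05300175]), 'joint_velocities': array([ 0.00090736, -0.00078537,  0.00050258, -0.00226219,  0.00134671,
       -0.00011663, -0.00075268]), 'joint_efforts': array([ 3.29445946e-03, -8.66717792e+01,  6.82583414e-01, -4.36153686e+01,
        1.93869247e-02,  4.89801969e-03, -3.30745564e-06]), 'eef_pos': array([ 0.22577217, -0.58244432,  0.23068341]), 'tool_rot': array([-3.08692183e+00, -5.77429446e-01,  5.02587110e-04]), 'force': array([-0.403121  , -0.24163346,  0.30012435]), 'torque': array([0.00133277, 0.02627084, 0.04578667]), 'gripper_force': 0.0, 'width': 0.08568396746258648}
```

View pics/top0.png

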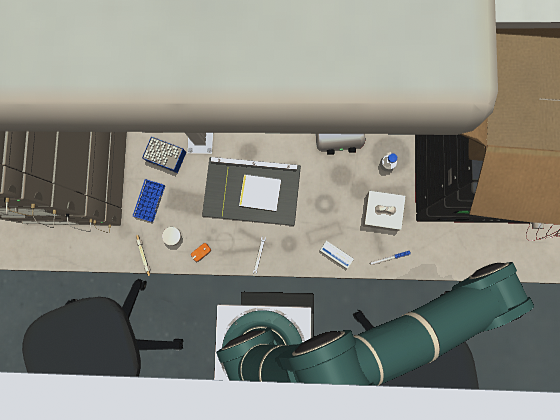

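View pics/side0.png

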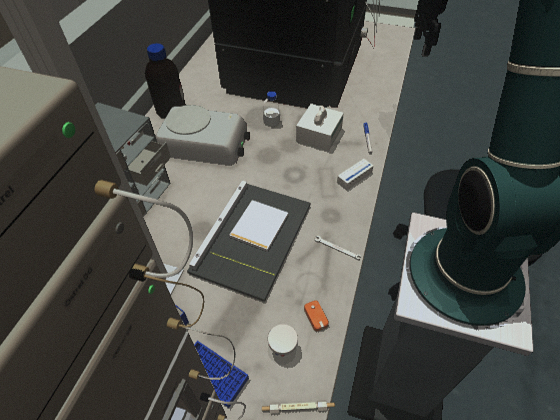

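The top view shows the bed (203–300, 157–225) with the fence along its upper edge, the yellow line near x≈224 and the plate at (240–280, 175–210). The side view shows the same, with the plate at (230–288, 200–248) and the line from (212, 252) to (274, 272).

Run:
```python
from h import *
for n,box in(("top",(195,150,310,232)),("side",(185,175,320,305))):
    im=cv2.imread(f"pics/{n}0.png"); x0,y0,x1,y1=box; c=cam(n); hsv=cv2.cvtColor(im,cv2.COLOR_BGR2HSV).astype(int)
    roi=np.zeros(im.shape[:2],bool); roi[y0:y1,x0:x1]=1
    ye=roi&(hsv[...,0]>15)&(hsv[...,0]<40)&(hsv[...,1]>90)&(hsv[...,2]>60)
    wh=roi&(hsv[...,1]<60)&(hsv[...,2]>170)
    for nm,m,z in(("yellow",ye,.016),("white",wh,.028)):
        k,l,st,ce=cv2.connectedComponentsWithStats(m.astype(np.uint8))
        for i in range(1,k):
            if st[i,4]<12: continue
            v,u=np.nonzero(l==i); r=cv2.minAreaRect(np.c_[u,v].astype(np.float32))
            P=ray(c,cv2.boxPoints(r),z)[:,:2]
            w=ray(c,np.c_[u,v],z)[:,:2].astype(np.float32); r2=cv2.minAreaRect(w*1000)
            print(n,nm,st[i],np.round(r2[0]),np.round(r2[1]),round(r2[2],1))
```

```text
top yellow [222 167   7  49  58] [536. 144.] [  4. 169.] 85.2
top yellow [240 176   6  29  48] [540.  83.] [ 5. 99.] 82.8
top white [195 150  17   4  59] [671. 223.] [11. 56.] 0.5
top white [ 195  150  115   82 3533] [539.  51.] [282. 395.] 1.1
top white [ 239  175   42   36 1129] [531.  22.] [129. 109.] 82.8
side yellow [231 234  36  14  61] [543.  72.] [  6. 102.] 82.9
side yellow [211 252  64  23  77] [535. 141.] [  4. 174.] 85.3
side white [247 175   7   9  28] [ 609. -123.] [17. 32.] 19.9
side white [189 179  57  87 486] [639.  35.] [308.  21.] 85.2
side white [195 189   7   7  21] [731. -35.] [17. 22.] 16.8
side white [185 197  20  14  72] [731.   2.] [59. 35.] 52.2
side white [191 201  11   9  28] [714.  14.] [34. 20.] 56.4
side white [ 230  201   58   48 1513] [532.  20.] [129. 109.] 82.9
side white [315 235   5   6  18] [374.  20.] [10. 16.] 14.3
```

Emit:
{"api": "servo_tool", "payload": {"steps": [[[0.5, 1, 0], -0.8], [[0.5, 1, 0], -0.8], [[0.5, 1, 0], -0.8], [[0.5, 1, 0], -0.8], [[0.5, 1, 0], 0], [[0.5, 1, 0], 0], [[0.5, 1, 0], 0], [[0.5, 1, 0], 0], [[0.5, 1, 0], 0], [[0.5, 1, 0], 0]]}}

```text
time_s: 1.35
eef_pos: [0.3262, -0.3817, 0.2312]
tool_rot: [-3.139, 0.116, 0.0]
force: [0.3, -0.0, 0.7]
width: 0.0853
gripper_force: 0.0
```

Emit:
{"api": "servo_tool", "payload": {"steps": [[[0.5, 1, 0], 0], [[0.5, 1, 0], 0], [[0.5, 1, 0], 0], [[0.5, 1, 0], 0], [[0.5, 1, 0], 0], [[0.5, 1, 0], 0], [[0.5, 1, 0], 0], [[0.5, 1, 0], 0], [[0, 1, 0], 0], [[0, 1, 0], 0]]}}

```text
time_s: 2.6
eef_pos: [0.4058, -0.1817, 0.2312]
tool_rot: [3.139, -0.115, -0.0]
force: [0.2, -0.5, 0.9]
width: 0.0851
gripper_force: 0.0
```

Emit:
{"api": "servo_tool", "payload": {"steps": [[[0, 1, 0], 0], [[0, 1, 0], 0], [[0, 1, 0], 0], [[0, 1, 0], 0], [[0, 1, 0], 0], [[0, 1, 0], 0], [[0, 1, 0], 0], [[0, 1, 0], 0], [[0, 1, 0], 0], [[0, 0, 0], 0]]}}

```text
time_s: 3.85
eef_pos: [0.4057, -0.0016, 0.2313]
tool_rot: [3.139, -0.113, 0.0]
force: [0.1, -2.2, 0.7]
width: 0.0854
gripper_force: 0.0
```

Run:
```python
from h import *
s,im,d=grab("wrist"); save("w1.png",im); np.save("w1.npy",d); import pickle; pickle.dump(s,open("w1.pkl","wb"))
K,R,o=cam("wrist",s); print(o,R[:,2],K[0,0],np.array(eyes.camera_params("wrist")["hand_eye"]).round(3),s["eef_pos"],s["tool_rot"])
```

```text
[ 0.47622733 -0.00563679  0.37360364] [-0.28174276  0.02089688 -0.95926239] 321.9156300004855 [[ 0.    -0.959 -0.283  0.071]
 [ 1.     0.    -0.001 -0.001]
 [ 0.001 -0.283  0.959 -0.142]
 [ 0.     0.     0.     1.   ]] [ 0.40569445 -0.0016142   0.2312736 ] [ 3.13939757e+00 -1.13457416e-01  1.27598078e-04]
```

View pics/w1.png

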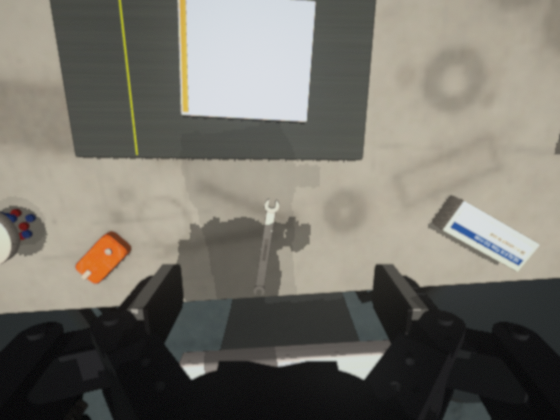

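The wrist view shows the plate's near and left edges (left band at x≈184, near edge y≈118, right edge x≈310), the yellow line from (122, 0) to (136, 152) and the bed's near edge at y≈158.

```bash
cat >> h.py <<'E'
def fit(P): # P world xy; returns point, yaw deg of direction
    vx,vy,x,y=cv2.fitLine(P.astype(np.float32),cv2.DIST_HUBER,0,1e-5,1e-5).ravel(); return np.array([x,y]),np.array([vx,vy])
def masks(im):
    h=cv2.cvtColor(im,cv2.COLOR_RGB2HSV).astype(int)
    ye=(h[...,0]>15)&(h[...,0]<40)&(h[...,1]>90)&(h[...,2]>60); wh=(h[...,1]<60)&(h[...,2]>150)
    return ye,wh
def big(m,k=0):
    n,l,st,_=cv2.connectedComponentsWithStats(m.astype(np.uint8),connectivity=8); i=1+np.argsort(-st[1:,4])[k]; return l==i
E
python3 - <<'E'
from h import *; import pickle
im=cv2.imread("pics/w1.png")[:,:,::-1].copy(); s=pickle.load(open("w1.pkl","rb")); c=cam("wrist",s)
ye,wh=masks(im); ye[160:]=0; wh[160:]=0; wh[:,:150]=0;wh[:,340:]=0
L=ye.copy(); L[:,160:]=0; B=ye.copy(); B[:,:160]=0
def D(p,v): return np.round(p,4), round(np.degrees(np.arctan(v[1]/v[0])),2)
v,u=np.nonzero(L); print("line",*D(*fit(ray(c,np.c_[u,v],.016)[:,:2])))
v,u=np.nonzero(B); W=ray(c,np.c_[u,v],.028)[:,:2]; p,d=fit(W); print("band",*D(p,d),np.ptp((W-p)@[-d[1],d[0]]))
W_=big(wh|B)
rows=np.arange(8,108); left=[np.nonzero(W_[r])[0][0]-.5 for r in rows]; right=[np.nonzero(W_[r])[0][-1]+.5 for r in rows]
cols=np.arange(192,300); bot=[np.nonzero(W_[:,q])[0][-1]+.5 for q in cols]
print("left",*D(*fit(ray(c,np.c_[left,rows],.028)[:,:2])));print("right",*D(*fit(ray(c,np.c_[right,rows],.028)[:,:2])));p,v=fit(ray(c,np.c_[cols,bot],.028)[:,:2]);print("near",p,v,np.degrees(np.arctan2(v[0],-v[1])))
# bed near edge
g=im.max(2)<90
cols=np.r_[85:125,150:190]; e=[np.nonzero(g[120:175,q])[0][-1]+120.5 for q in cols]
p,v=fit(ray(c,np.c_[cols,e],.016)[:,:2]);print("bednear",p,np.degrees(np.arctan2(v[0],-v[1])))
E
```

```text
line [0.5253 0.1457] -4.76
band [0.5393 0.0822] -7.17 0.005156664979888424
left [0.5504 0.0853] -7.21
right [ 0.5275 -0.0423] -7.18
near [0.47788    0.04394884] [0.12370214 0.9923194 ] 172.89418
bednear [0.44457808 0.16693597] 175.14702
```

Emit:
{"api": "servo_tool", "payload": {"steps": [[[0.5, 0.4, -1], -0.05], [[0.5, 0.4, -1], 0], [[0.5, 0.4, -1], 0], [[0.5, 0.37, -1], 0], [[0, 0, -1], 0], [[0, 0, -1], 0], [[0, 0, -1], 0], [[0, 0, -1], 0], [[0, 0, -1], 0], [[0, 0, 0], 0]]}}

```text
time_s: 5.15
eef_pos: [0.4451, 0.028, 0.0503]
tool_rot: [3.139, -0.131, -0.004]
force: [-0.1, -0.1, 0.3]
width: 0.0857
gripper_force: 0.0
```

Emit:
{"api": "servo_tool", "payload": {"steps": [[[0, 0, -0.9], 0], [[0, 0, -0.6], 0], [[0, 0, -0.4], 0], [[0, 0, -0.2], 0], [[0, 0, 0], 0]]}}

```text
time_s: 5.78
eef_pos: [0.4459, 0.0287, 0.0093]
tool_rot: [-3.139, 0.132, 0.0]
force: [0.2, 1.2, 0.7]
width: 0.0854
gripper_force: 0.0
```

Run:
```python
from h import *
s,im,d=grab("side"); save("s2.png",cv2.resize(im[160:310,170:350],None,fx=4,fy=4)); print(s["eef_pos"],s["tool_rot"],s["force"])
```

```text
[0.44589642 0.02868214 0.00929464] [-3.13880339e+00  1.31663489e-01  2.85811467e-04] [0.2265142  1.16996037 0.72949747]
```

View pics/s2.png

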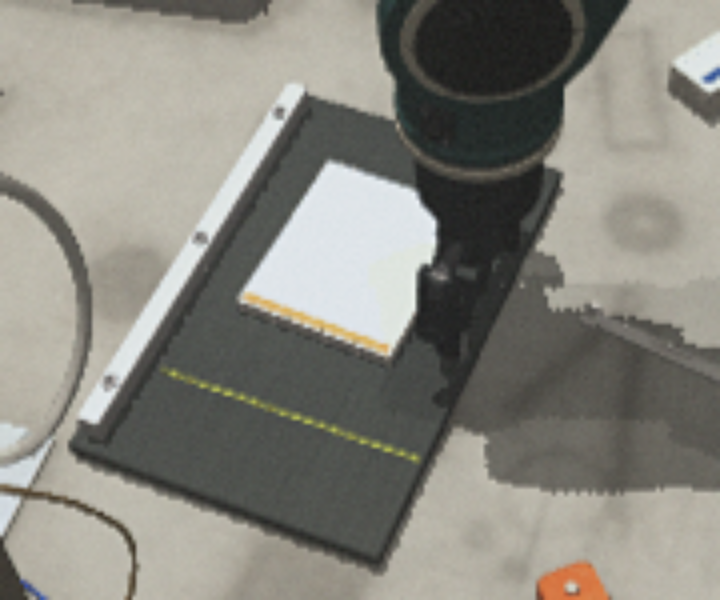

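The fingers stand on the near side of the plate, clear of it (the plate's near left corner is at (390, 355) in the crop). Next: lower slightly and advance along the bed's x.

Emit:
{"api": "servo_tool", "payload": {"steps": [[[0.1, -0.0084, -0.06], 0], [[0.1, -0.0084, -0.04], 0], [[0.1, -0.0084, 0], 0], [[0.1, -0.0084, 0], 0], [[0.1, -0.0084, 0], 0], [[0.1, -0.0084, 0], 0], [[0.1, -0.0084, 0], 0], [[0.1, -0.0084, 0], 0], [[0.1, -0.0084, 0], 0], [[0.1, -0.0084, 0], 0]]}}

```text
time_s: 7.08
eef_pos: [0.4658, 0.0269, 0.0072]
tool_rot: [3.139, -0.132, -0.001]
force: [-2.2, -1.4, -0.7]
width: 0.0853
gripper_force: 0.7
```

Emit:
{"api": "servo_tool", "payload": {"steps": [[[0.1, -0.0084, 0], 0], [[0.1, -0.0084, 0], 0], [[0.1, -0.0084, 0], 0], [[0.1, -0.0084, 0], 0], [[0.1, -0.0084, 0], 0], [[0.1, -0.0084, 0], 0]]}}

```text
time_s: 7.82
eef_pos: [0.478, 0.026, 0.0073]
tool_rot: [-3.139, 0.132, 0.0]
force: [-1.1, 0.0, -0.2]
width: 0.0852
gripper_force: 0.6
```

Emit:
{"api": "servo_tool", "payload": {"steps": [[[0.1, -0.0084, 0], 0], [[0.1, -0.0084, 0], 0], [[0.1, -0.0084, 0], 0], [[0.05, -0.0042, 0], 0], [[0.05, -0.0042, 0], 0], [[0.05, -0.0042, 0], 0], [[0, 0, 0], 0]]}}

```text
time_s: 8.7
eef_pos: [0.487, 0.0252, 0.0073]
tool_rot: [-3.139, 0.132, -0.0]
force: [-0.5, -0.4, 0.6]
width: 0.0856
gripper_force: 0.2
```

Run:
```python
from h import *
s,im,d=grab("side"); save("s3.png",cv2.resize(im[160:310,170:350],None,fx=4,fy=4)); print(s["eef_pos"],s["force"])
c=cam("side"); ye,wh=masks(im); ye[:,:200]=0; ye[:225]=0; ye[290:]=0; ye[:,300:]=0
for k in (0,1):
  v,u=np.nonzero(big(ye,k)); P=ray(c,np.c_[u,v],.028)[:,:2]; p,w=fit(P); print(p,np.degrees(np.arctan(w[1]/w[0])), (P@[.9965,-.0837]).min(),(P@[.9965,-.0837]).max())
# fence: white long comp, right/lower edge
h=cv2.cvtColor(im,cv2.COLOR_RGB2HSV)
rows=[];us=[]
for r in range(190,262,3):
  x=np.nonzero(wh[r,188:252])[0]
  if len(x): rows.append(r);us.append(188+x[-1]+.5)
P=ray(c,np.c_[us,rows],.036)[:,:2]; print((P@[.9965,-.0837]).round(4))
```

```text
[0.4870354  0.0252228  0.00728833] [-0.46930512 -0.36221638  0.57057653]
[0.5147363  0.14952111] -4.5551405 0.43043873853023495 0.5763014843283318
[0.55537194 0.0798829 ] -5.0976615 0.4996049293292873 0.5993514153914286
[0.6207 0.6184 0.6188 0.5936 0.5738 0.5693 0.5649 0.5606 0.5563 0.552
 0.5478 0.5436 0.5395 0.5355 0.5314 0.5274 0.5235 0.5361 0.6189 0.6192
 0.6194 0.6197 0.62   0.618 ]
```

View pics/s3.png

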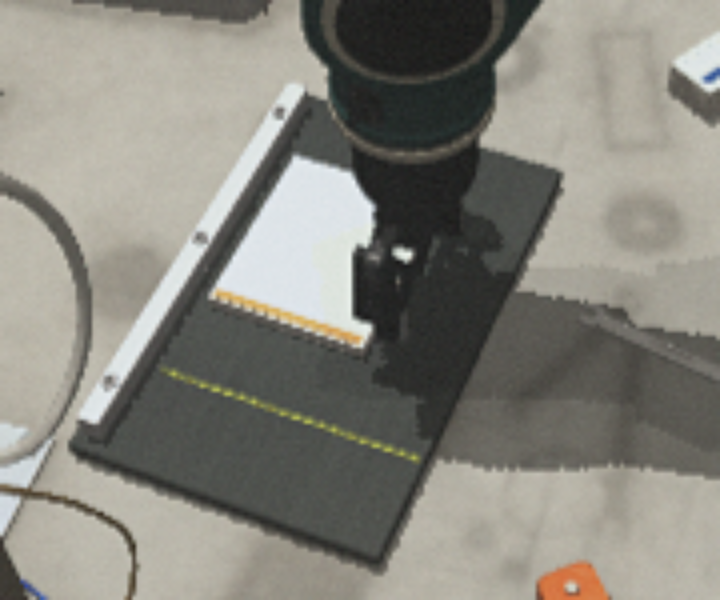

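The plate is now parallel to the fence, about 17–19 mm short of it (far left corner at (212, 297) in the crop).

Emit:
{"api": "servo_tool", "payload": {"steps": [[[0.1, -0.0084, 0], 0], [[0.1, -0.0084, 0], 0], [[0.1, -0.0084, 0], 0], [[0.1, -0.0084, 0], 0], [[0.1, -0.0084, 0], 0], [[0.1, -0.0084, 0], 0], [[0.05, -0.0042, 0], 0], [[0.025, -0.0021, 0], 0], [[0.025, -0.0021, 0], 0]]}}

```text
time_s: 9.88
eef_pos: [0.5009, 0.024, 0.0073]
tool_rot: [-3.139, 0.132, 0.0]
force: [-1.1, -0.5, 0.4]
width: 0.0856
gripper_force: 0.8
```

Emit:
{"api": "servo_tool", "payload": {"steps": [[[0.03, -0.0025, 0], 0], [[0.03, -0.0025, 0], 0]]}}

```text
time_s: 10.12
eef_pos: [0.5015, 0.0239, 0.0071]
tool_rot: [3.139, -0.132, -0.002]
force: [-7.2, 0.1, 4.2]
width: 0.0857
gripper_force: 3.9
```

Emit:
{"api": "servo_tool", "payload": {"steps": [[[0.02, -0.0017, 0], 0], [[0.02, -0.0017, 0], 0]]}}

```text
time_s: 10.38
eef_pos: [0.5015, 0.0239, 0.007]
tool_rot: [3.138, -0.131, -0.004]
force: [-12.3, 1.0, 6.1]
width: 0.0856
gripper_force: 5.7
```

Emit:
{"api": "servo_tool", "payload": {"steps": [[[-0.025, 0.0021, 0], 0], [[0, 0, 0], 0]]}}

```text
time_s: 10.62
eef_pos: [0.5015, 0.0239, 0.007]
tool_rot: [3.139, -0.131, -0.003]
force: [-5.8, 0.4, 3.0]
width: 0.0854
gripper_force: 3.3
```

Emit:
{"api": "servo_tool", "payload": {"steps": [[[0.012, -0.001, 0], 0], [[0, 0, 0], 0]]}}

```text
time_s: 10.88
eef_pos: [0.5015, 0.0239, 0.007]
tool_rot: [3.139, -0.131, -0.004]
force: [-8.7, 0.0, 3.6]
width: 0.0854
gripper_force: 4.2
```

Emit:
{"api": "servo_tool", "payload": {"steps": [[[0, 0, 0], 0], [[0, 0, 0], 0]]}}

```text
time_s: 11.12
eef_pos: [0.5015, 0.0239, 0.0069]
tool_rot: [3.139, -0.131, -0.004]
force: [-7.4, 0.2, 3.5]
width: 0.0855
gripper_force: 4.1
```

Emit:
{"api": "servo_tool", "payload": {"steps": [[[0.005, -0.0004, 0], 0], [[0, 0, 0], 0]]}}

```text
time_s: 11.38
eef_pos: [0.5015, 0.0239, 0.007]
tool_rot: [3.138, -0.131, -0.004]
force: [-9.0, -0.2, 4.4]
width: 0.0853
gripper_force: 4.5
```

Emit:
{"api": "servo_tool", "payload": {"steps": [[[0, 0, 0], 0], [[0, 0, 0], 0], [[0, 0, 0], 0], [[0, 0, 0], 0], [[0, 0, 0], 0]]}}

```text
time_s: 12.0
eef_pos: [0.5015, 0.0239, 0.007]
tool_rot: [3.139, -0.131, -0.004]
force: [-9.5, 0.6, 5.2]
width: 0.0852
gripper_force: 4.5
```

Emit:
{"api": "servo_tool", "payload": {"steps": [[[0, 0, 0], 0], [[0, 0, 0], 0], [[0, 0, 0], 0], [[0, 0, 0], 0], [[0, 0, 0], 0], [[0, 0, 0], 0]]}}

```text
time_s: 12.75
eef_pos: [0.5015, 0.0239, 0.007]
tool_rot: [3.138, -0.131, -0.004]
force: [-9.5, 0.7, 3.9]
width: 0.0853
gripper_force: 4.5
```

Emit:
{"api": "servo_tool", "payload": {"steps": [[[-0.2, 0.0168, 0], 0], [[-0.5, 0.042, 0], 0], [[-0.8, 0.067, 0.3], 0], [[0, 0, 1], 0], [[0, 0, 1], 0], [[0, 0, 1], 0], [[0, 0, 1], 0], [[0, 0, 1], 0], [[0, 0, 1], 0], [[0, 0, 1], 0]]}}

```text
time_s: 14.0
eef_pos: [0.4717, 0.0265, 0.1541]
tool_rot: [3.138, -0.132, 0.0]
force: [-0.2, -0.6, -0.2]
width: 0.0856
gripper_force: 0.0
```

Emit:
{"api": "servo_tool", "payload": {"steps": [[[1, 0, 1], 0], [[1, 0, 1], 0], [[1, 0, 0], 0], [[0.5, 0, 0], 0], [[0, 0, 0], 0], [[0, 0, 0], 0]]}}

```text
time_s: 14.75
eef_pos: [0.5418, 0.0265, 0.193]
tool_rot: [3.139, -0.132, -0.001]
force: [1.1, 0.5, 0.1]
width: 0.0854
gripper_force: 0.0
```

Run:
```python
from h import *; import pickle
s,im,d=grab("wrist"); save("w4.png",im); pickle.dump(s,open("w4.pkl","wb")); print(s["eef_pos"],s["tool_rot"],s["q"],s["force"])
```

```text
[0.54184331 0.02648375 0.19304656] [ 3.13876954e+00 -1.31538813e-01 -1.22594136e-03] [ 0.23910952  0.34088736 -0.41803481  1.84733759  0.16320807  0.98770772
 -1.90246772] [1.11954079 0.46887285 0.0835036 ]
```

View pics/w4.png

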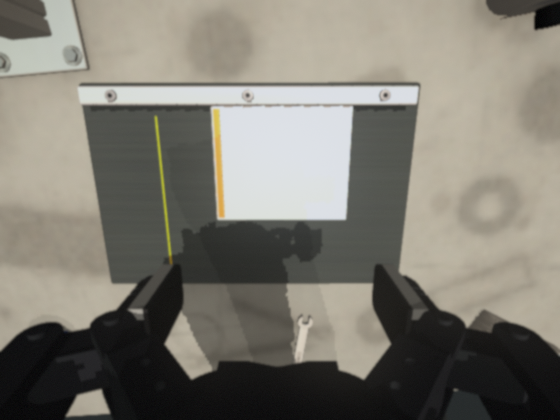

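The wrist view now shows the plate flush along the fence (far edge y≈107, near edge y≈219), the band at x≈216 and the yellow line from (156, 116) to (170, 264).

```bash
cat > meas.py <<'E'
from h import *
def D(p,v): return np.round(p,4), round(np.degrees(np.arctan(v[1]/v[0])),2)
def measure(im,s,split,roi,rows,cols):
    x0,y0,x1,y1=roi; c=cam("wrist",s); ye,wh=masks(im)
    R=np.zeros_like(ye); R[y0:y1,x0:x1]=1; ye&=R; wh&=R
    L=ye.copy(); L[:,split:]=0; B=ye.copy(); B[:,:split]=0
    v,u=np.nonzero(L); lp,ld=fit(ray(c,np.c_[u,v],.016)[:,:2]); ld*=np.sign(ld[0]); n=np.array([-ld[1],ld[0]]); print("line",*D(lp,ld))
    W=big(wh|B)
    rr=np.arange(*rows); cc=np.arange(*cols)
    ed=dict(left=np.c_[[np.nonzero(W[r])[0][0]-.5 for r in rr],rr],right=np.c_[[np.nonzero(W[r])[0][-1]+.5 for r in rr],rr],
     near=np.c_[cc,[np.nonzero(W[:,q])[0][-1]+.5 for q in cc]],far=np.c_[cc,[np.nonzero(W[:,q])[0][0]-.5 for q in cc]])
    for k,e in ed.items():
        p,d=fit(ray(c,e,.028)[:,:2]); a=np.degrees(np.arctan(d[1]/d[0])) if k in("left","right") else np.degrees(np.arctan(-d[0]/d[1]))
        print(k,p.round(4),"yaw %.2f"%a,"bed x %.4f y rel line %.4f"%(p@ld,(p-lp)@n))
E
python3 - <<'E'
from meas import *; import pickle
im=cv2.imread("pics/w4.png")[:,:,::-1].copy(); s=pickle.load(open("w4.pkl","rb"))
measure(im,s,190,(100,106,380,262),(115,212),(225,340))
E
```

```text
line [0.5495 0.1436] -4.71
left [0.5731 0.0865] yaw -4.68 bed x 0.5641 y rel line -0.0550
right [ 0.5688 -0.0433] yaw -4.69 bed x 0.5704 y rel line -0.1847
near [0.5112 0.0195] yaw -4.79 bed x 0.5079 y rel line -0.1268
far [0.6205 0.0195] yaw -4.80 bed x 0.6168 y rel line -0.1179
```

Emit:
{"api": "servo_tool", "payload": {"steps": [[[0.18, -1, 0], 1], [[0.18, -1, 0], 1], [[0.18, -1, 0], 1], [[0.18, -1, 0], 1], [[0.18, -0.95, 0], 1], [[0, 0, 0], 1], [[0, 0, -1], 1], [[0, 0, -1], 1], [[0, 0, -1], 1], [[0, 0, -1], 1]], "claw": 0.18}}

```text
time_s: 16.05
eef_pos: [0.5603, -0.0726, 0.1127]
tool_rot: [2.485, 1.922, -0.0]
force: [1.1, -0.4, -0.2]
width: 0.0504
gripper_force: 0.0
```

Emit:
{"api": "servo_tool", "payload": {"steps": [[[0, 0, -1], 1], [[0, 0, -1], 0.25], [[0, 0, -0.5], 0], [[0, 0, 0], 0], [[0, 0, 0], 0]]}}

```text
time_s: 16.68
eef_pos: [0.5611, -0.0725, 0.0639]
tool_rot: [2.313, 2.125, 0.001]
force: [-0.3, -0.2, -1.0]
width: 0.0503
gripper_force: 0.0
```

Run:
```python
from h import *
s=status.get_state(); R=cv2.Rodrigues(s["tool_rot"])[0]; print(s["eef_pos"],np.degrees(np.arctan2(R[1,0],R[0,0])),s["width"],s["force"],s["q"])
```

```text
[ 0.56110696 -0.07247757  0.06390234] 85.1393613316001 0.05033252921526492 [-0.29274905 -0.16662861 -0.98439786] [ 0.54219566  0.60632779 -0.60498038  1.8711145   0.46553655  0.80752652
 -0.39334147]
```

Emit:
{"api": "servo_tool", "payload": {"steps": [[[0, 0, -0.9], 0.015], [[0, 0, -0.7], 0], [[0, 0, -0.5], 0], [[0, 0, -0.3], 0], [[0, 0, 0], 0], [[0, 0, 0], 0]]}}

```text
time_s: 17.42
eef_pos: [0.561, -0.0726, 0.0156]
tool_rot: [2.31, 2.128, 0.0]
force: [-0.3, 0.3, 0.4]
width: 0.0503
gripper_force: 0.0
```

Emit:
{"api": "servo_tool", "payload": {"steps": [[[0.0166, 0.2, 0], 0], [[0.0166, 0.2, 0], 0], [[0.0083, 0.1, 0], 0], [[0.0083, 0.1, 0], 0], [[0.0083, 0.1, 0], 0], [[0.0083, 0.1, 0], 0], [[0.0083, 0.1, 0], 0]]}}

```text
time_s: 18.3
eef_pos: [0.5622, -0.0546, 0.0152]
tool_rot: [2.311, 2.129, -0.0]
force: [-0.0, -1.7, 0.3]
width: 0.0507
gripper_force: 0.8
```

Emit:
{"api": "servo_tool", "payload": {"steps": [[[0.0083, 0.1, 0], 0], [[0.0083, 0.1, 0], 0], [[0.0083, 0.1, 0], 0], [[0.0083, 0.1, 0], 0], [[0.0083, 0.1, 0], 0], [[0.0083, 0.1, 0], 0], [[0.0083, 0.1, 0], 0], [[0.0083, 0.1, 0], 0], [[0.0083, 0.1, 0], 0], [[0.0083, 0.1, 0], 0]]}}

```text
time_s: 19.55
eef_pos: [0.5639, -0.0345, 0.0153]
tool_rot: [-2.31, -2.129, 0.0]
force: [0.3, -2.1, -0.2]
width: 0.0505
gripper_force: 0.7
```

Emit:
{"api": "servo_tool", "payload": {"steps": [[[0.0083, 0.1, 0], 0], [[0.0083, 0.1, 0], 0], [[0.0083, 0.1, 0], 0], [[0.0083, 0.1, 0], 0], [[0.0083, 0.1, 0], 0], [[0.0083, 0.1, 0], 0], [[0.0083, 0.1, 0], 0], [[0.0083, 0.1, 0], 0], [[0.0083, 0.1, 0], 0], [[0.0083, 0.1, 0], 0]]}}

```text
time_s: 20.8
eef_pos: [0.5655, -0.0144, 0.0152]
tool_rot: [-2.31, -2.129, 0.0]
force: [-0.4, -1.8, 0.1]
width: 0.0509
gripper_force: 0.6
```

Emit:
{"api": "servo_tool", "payload": {"steps": [[[0.0083, 0.1, 0], 0], [[0.0083, 0.1, 0], 0], [[0.0083, 0.1, 0], 0], [[0, 0, 0], 0]]}}

```text
time_s: 21.3
eef_pos: [0.5661, -0.0082, 0.0153]
tool_rot: [-2.31, -2.129, -0.0]
force: [1.0, -0.9, 0.7]
width: 0.0503
gripper_force: 0.0
```

Run:
```python
from meas import *; import pickle
s,im,d=grab("wrist"); save("w5.png",im); pickle.dump(s,open("w5.pkl","wb")); print(s["eef_pos"],s["force"])
```

```text
[ 0.56609306 -0.00823394  0.01532388] [ 1.02910074 -0.92360641  0.67374408]
```

View pics/w5.png

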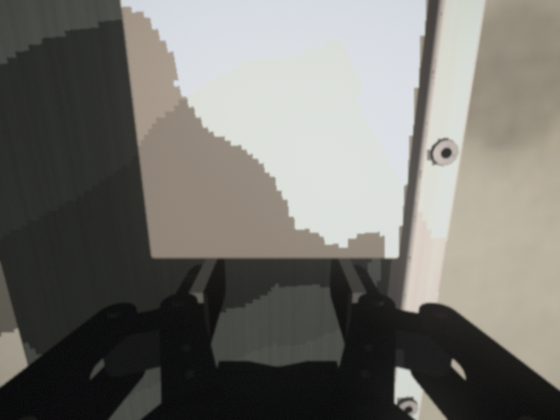

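The plate's right edge (y≈257) is against the fingers and its far edge runs along the fence (x≈400–430). The line is out of view, so I'll lift off and look from above.

Emit:
{"api": "servo_tool", "payload": {"steps": [[[-0.03, -0.3, 0], 0], [[-0.04, -0.5, 0], 0], [[0, 0, 1], 0], [[0, 0, 1], 0], [[0, 0.4, 1], 0], [[0, 0.8, 1], 0], [[0, 0.8, 1], 0], [[0, 0.8, 1], 0], [[0, 0.8, 1], 0], [[0, 0.8, 1], 0]]}}

```text
time_s: 22.6
eef_pos: [0.5645, 0.0647, 0.1766]
tool_rot: [-2.31, -2.129, 0.0]
force: [1.1, 0.3, -0.0]
width: 0.0504
gripper_force: 0.0
```

Emit:
{"api": "servo_tool", "payload": {"steps": [[[0, 0, 0.4], 0], [[0, 0, 0], 0], [[0, 0, 0], 0]]}}

```text
time_s: 22.98
eef_pos: [0.5644, 0.0626, 0.1825]
tool_rot: [-2.311, -2.127, 0.002]
force: [0.2, 0.2, 0.0]
width: 0.0502
gripper_force: 0.0
```

Run:
```python
from meas import *; import pickle
s,im,d=grab("wrist"); save("w6.png",im); pickle.dump(s,open("w6.pkl","wb")); print(s["eef_pos"],s["force"])
```

```text
[0.56438638 0.06258364 0.18254177] [0.21230968 0.16243224 0.00251024]
```

View pics/w6.png

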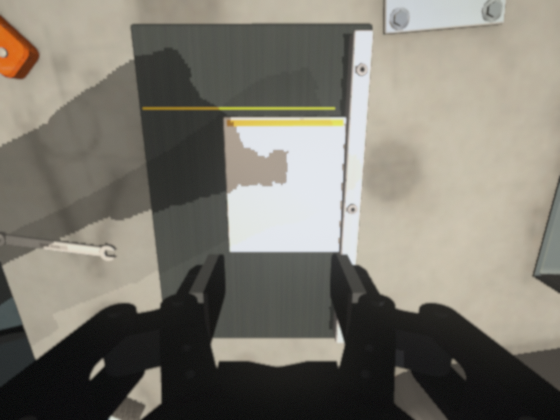

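The line runs at y≈108 (x 142–335), the band at y≈118–125, and the right edge at y≈252; the far edge is along the fence at x≈346.

```bash
cat > m2.py <<'E'
from meas import *
def m2(im,s,ly,by,ry,cols,fx):
    # tool yaw ~85: image up = bed +y, image right = bed +x
    c=cam("wrist",s); g=im.astype(float).sum(2); yel=(im[...,:2].mean(2)-im[...,2].astype(float))
    def sub(prof):  # peak centroid
        w=np.clip(prof-prof.max()*.35,0,None); return (w*np.arange(len(w))).sum()/w.sum()
    cc=np.arange(*cols)
    l=np.c_[cc,[ly[0]+sub(yel[ly[0]:ly[1],q]) for q in cc]]; lp,ld=fit(ray(c,l,.016)[:,:2]); ld*=np.sign(ld[0]); n=np.array([-ld[1],ld[0]])
    print("line",*D(lp,ld),"cam y rel",(c[2][:2]-lp)@n)
    def edge(P,nm):
        p,d=fit(P); print(nm,p.round(4),"yaw %.2f"%np.degrees(np.arctan(d[1]/d[0])),"rel line %.4f"%((p-lp)@n))
    def grad(a,lo,hi,sgn):
        d=sgn*np.diff(a[lo:hi]); w=np.clip(d-d.max()*.4,0,None); return lo+.5+(w*np.arange(len(w))).sum()/w.sum()
    edge(ray(c,np.c_[cc,[grad(g[:,q],by[0],by[1],1) for q in cc]],.028)[:,:2],"left(bright)")
    edge(ray(c,np.c_[cc,[grad(yel[:,q],by[0],by[1],1) for q in cc]],.028)[:,:2],"left(yellow)")
    edge(ray(c,np.c_[cc,[grad(g[:,q],ry[0],ry[1],-1) for q in cc]],.028)[:,:2],"right")
E
python3 - <<'E'
from m2 import *; import pickle
im=cv2.imread("pics/w6.png")[:,:,::-1].copy(); s=pickle.load(open("w6.pkl","rb"))
print(im[104:130,300]); print(im[150,325:375].sum(1)//3)
m2(im,s,(103,113),(112,124),(245,260),(240,330),0)
E
```

```text
[[ 81  83  77]
 [ 87  90  78]
 [118 121  77]
 [163 168  76]
 [184 189  77]
 [159 164  78]
 [114 117  80]
 [ 88  90  80]
 [ 85  86  81]
 [ 85  87  81]
 [ 84  86  80]
 [ 90  91  84]
 [119 118 109]
 [168 165 152]
 [204 199 178]
 [219 208 162]
 [223 208 122]
 [225 206  95]
 [226 208  92]
 [226 211  95]
 [226 215 106]
 [226 220 141]
 [226 224 193]
 [226 228 226]
 [226 230 234]
 [226 229 235]]
[231 230 231 231 231 230 231 231 230 230 230 230 231 230 230 231 230 226
 207 158 114 115 153 196 222 229 230 230 230 230 230 230 230 230 230 230
 230 229 222 202 183 173 171 170 168 166 163 162 160 159]
line [0.5761 0.1413] -4.75 cam y rel -0.006654620210978127
left(bright) [0.5686 0.1343] yaw -4.71 rel line -0.0076
left(yellow) [0.5732 0.1314] yaw -4.46 rel line -0.0102
right [0.5654 0.0047] yaw -4.70 rel line -0.1371
```

Emit:
{"api": "servo_tool", "payload": {"steps": [[[0, -0.8, -0.4], 0], [[0, -0.8, -1], 0], [[0, -0.8, -1], 0], [[0, -0.8, -1], 0], [[0, -0.8, -1], 0], [[0, -0.4, -1], 0], [[0, 0, -1], 0], [[0, 0, -1], 0], [[0, 0, -0.9], 0], [[0, 0, -0.1], 0]]}}

```text
time_s: 24.28
eef_pos: [0.564, -0.0241, 0.014]
tool_rot: [-2.309, -2.129, 0.002]
force: [-0.6, 0.3, 1.2]
width: 0.0504
gripper_force: 0.0
```

Emit:
{"api": "servo_tool", "payload": {"steps": [[[0.033, 0.4, 0], 0], [[0.0166, 0.2, 0], 0], [[0.0083, 0.1, 0], 0], [[0.0083, 0.1, 0], 0], [[0, 0, 0], 0]]}}

```text
time_s: 24.9
eef_pos: [0.566, -0.0085, 0.0154]
tool_rot: [2.31, 2.129, -0.0]
force: [0.9, 0.2, 0.7]
width: 0.0503
gripper_force: 0.0
```

Emit:
{"api": "servo_tool", "payload": {"steps": [[[0.005, 0.06, 0], 0], [[0.005, 0.06, 0], 0], [[0.005, 0.06, 0], 0], [[0.005, 0.06, 0], 0], [[0.004, 0.05, 0], 0], [[0, 0, 0], 0], [[0, 0, 0], 0]]}}

```text
time_s: 25.78
eef_pos: [0.5664, -0.0026, 0.0152]
tool_rot: [-2.31, -2.129, -0.0]
force: [0.5, -0.5, 0.3]
width: 0.0504
gripper_force: 0.0
```

Emit:
{"api": "servo_tool", "payload": {"steps": [[[-0.03, -0.3, 0], 0], [[-0.04, -0.5, 0], 0], [[0, 0, 1], 0], [[0, 0, 1], 0], [[0, 0.4, 1], 0], [[0, 0.8, 1], 0], [[0, 0.8, 1], 0], [[0, 0.8, 1], 0], [[0, 0.8, 1], 0], [[0, 0.8, 1], 0]]}}

```text
time_s: 27.02
eef_pos: [0.5648, 0.0708, 0.1766]
tool_rot: [-2.31, -2.13, -0.0]
force: [-1.1, 0.0, 0.3]
width: 0.0506
gripper_force: 0.0
```

Emit:
{"api": "servo_tool", "payload": {"steps": [[[0, 0, 0.4], 0], [[0, 0, 0], 0], [[0, 0, 0], 0], [[0, 0, 0], 0]]}}

```text
time_s: 27.52
eef_pos: [0.5648, 0.0687, 0.1826]
tool_rot: [-2.311, -2.127, 0.001]
force: [0.5, 0.0, 0.3]
width: 0.0502
gripper_force: 0.0
```

Run:
```python
from m2 import *; import pickle
s,im,d=grab("wrist"); save("w7.png",cv2.resize(im[80:280,190:390],None,fx=3,fy=3,interpolation=cv2.INTER_CUBIC)); np.save("w7im.npy",im); pickle.dump(s,open("w7.pkl","wb")); print(s["eef_pos"])
print(im[104:135,300]); print(im[100:135,236].tolist()); print(im[150,338:352].sum(1)//3,im[240,332:348].sum(1)//3)
```

```text
[0.56478383 0.06870349 0.1826167 ]
[[ 84  86  80]
 [ 84  85  79]
 [ 84  86  80]
 [ 83  86  79]
 [ 84  86  80]
 [ 85  87  80]
 [ 84  86  81]
 [ 85  87  81]
 [ 90  92  80]
 [120 123  81]
 [165 169  79]
 [185 190  78]
 [165 168  87]
 [154 153 123]
 [187 186 166]
 [218 215 178]
 [225 217 151]
 [226 211 114]
 [226 208  95]
 [227 209  93]
 [226 211  96]
 [227 217 113]
 [227 222 155]
 [227 226 205]
 [226 229 228]
 [226 230 235]
 [227 231 235]
 [226 230 235]
 [227 230 236]
 [227 231 236]
 [227 230 235]]
[[80, 83, 76], [81, 83, 77], [80, 83, 77], [81, 83, 77], [79, 82, 75], [80, 82, 76], [79, 82, 76], [80, 82, 76], [80, 82, 76], [80, 82, 76], [80, 81, 76], [81, 83, 77], [86, 89, 76], [117, 120, 75], [164, 168, 71], [184, 189, 69], [165, 168, 83], [153, 154, 121], [185, 184, 166], [218, 213, 186], [224, 211, 162], [225, 199, 117], [225, 193, 87], [224, 191, 82], [221, 187, 81], [219, 190, 98], [217, 197, 138], [218, 209, 186], [218, 217, 214], [212, 213, 216], [199, 197, 195], [183, 174, 166], [176, 164, 151], [175, 163, 149], [174, 162, 148]]
[231 231 231 230 223 206 174 130 118 153 198 223 230 231] [231 231 230 231 231 230 223 192 145 144 186 218 228 229 230 230]
```

View pics/w7.png

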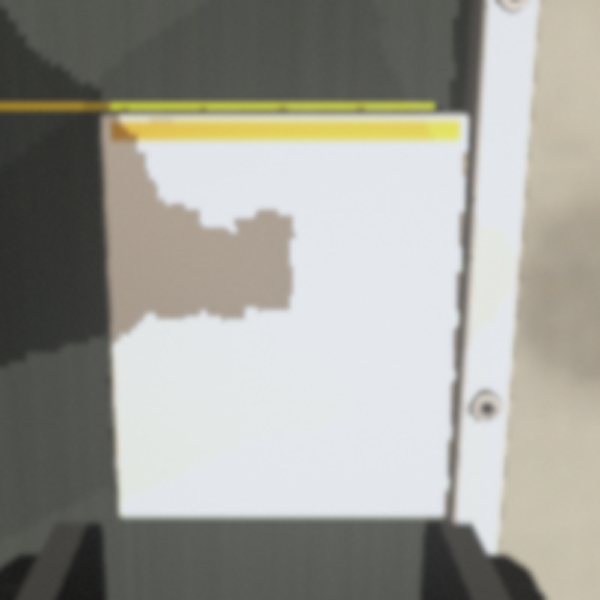

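The plate's left rim (crop y≈115) now lies just short of the line (crop y≈106), parallel to it, with the far edge along the fence.

```bash
cat > m3.py <<'E'
from m2 import *
def m3(im,s,a,b,r0,r1,cols):
    c=cam("wrist",s); bl=im[...,2].astype(float); R=im[...,0].astype(float); cc=np.arange(*cols)
    def cross(p,lo,hi,lev,up):
        for i in range(lo,hi):
            if (p[i]<lev<=p[i+1]) if up else (p[i]>=lev>p[i+1]): return i+(lev-p[i])/(p[i+1]-p[i])
        return np.nan
    yel=im[...,:2].mean(2)-bl
    l=np.c_[cc,[a+(np.clip(yel[a:b,q]-25,0,None)*np.arange(b-a)).sum()/np.clip(yel[a:b,q]-25,0,None).sum() for q in cc]]
    e=np.c_[cc,[cross(bl[:,q],a,b+8,128,True) for q in cc]]; r=np.c_[cc,[cross(bl[:,q],r0,r1,150,False) for q in cc]]
    lp,ld=fit(ray(c,l,.016)[:,:2]); ld*=np.sign(ld[0]); n=np.array([-ld[1],ld[0]])
    E=ray(c,e[~np.isnan(e[:,1])],.028)[:,:2]; Q=ray(c,r[~np.isnan(r[:,1])],.028)[:,:2]
    print("line yaw",D(lp,ld)[1],"cam",(c[2][:2]-lp)@n)
    for nm,P in(("left",E),("right",Q)): p,d=fit(P); print(nm,len(P),"yaw %.2f"%np.degrees(np.arctan(d[1]/d[0])),"rel line mm %.2f"%(1000*np.median((P-lp)@n)))
E
python3 - <<'E'
from m3 import *; import pickle
m3(np.load("w7im.npy"),pickle.load(open("w7.pkl","rb")),109,117,245,262,(265,330))
im=cv2.imread("pics/w6.png")[:,:,::-1].copy(); m3(im,pickle.load(open("w6.pkl","rb")),103,112,245,262,(290,330))
E
```

```text
line yaw -4.73 cam -0.0006892120265103194
left 65 yaw -4.56 rel line mm -1.97
right 65 yaw -4.70 rel line mm -131.92
line yaw -4.75 cam -0.006656909343890412
left 40 yaw -4.74 rel line mm -7.39
right 40 yaw -4.69 rel line mm -137.34
```

Emit:
{"api": "servo_tool", "payload": {"steps": [[[0, -0.8, -0.4], 0], [[0, -0.8, -1], 0], [[0, -0.8, -1], 0], [[0, -0.8, -1], 0], [[0, -0.8, -1], 0], [[0, -0.4, -1], 0], [[0, 0, -1], 0], [[0, 0, -1], 0], [[0, 0, -0.9], 0], [[0, 0, -0.1], 0]]}}

```text
time_s: 28.82
eef_pos: [0.5644, -0.0183, 0.0139]
tool_rot: [-2.309, -2.129, 0.002]
force: [-1.1, 0.5, 0.8]
width: 0.0501
gripper_force: 0.0
```

Emit:
{"api": "servo_tool", "payload": {"steps": [[[0.033, 0.4, 0], 0], [[0.0166, 0.2, 0], 0], [[0.0083, 0.1, 0], 0], [[0.005, 0.06, 0], 0], [[0.004, 0.05, 0], 0], [[0.002, 0.03, 0], 0], [[0.002, 0.02, 0], 0], [[0, 0, 0], 0], [[0, 0, 0], 0]]}}

```text
time_s: 29.95
eef_pos: [0.5665, -0.0017, 0.0153]
tool_rot: [2.311, 2.128, -0.0]
force: [0.8, -1.6, 1.8]
width: 0.0504
gripper_force: 0.9
```

Emit:
{"api": "servo_tool", "payload": {"steps": [[[0.002, 0.02, 0], 0], [[0.002, 0.02, 0], 0], [[0, 0, 0], 0], [[0, 0, 0], 0]]}}

```text
time_s: 30.45
eef_pos: [0.5665, -0.0007, 0.0152]
tool_rot: [-2.31, -2.129, -0.0]
force: [-0.6, -0.1, -0.4]
width: 0.0505
gripper_force: 0.5
```

Moved 1.9 mm in total. Backing off and looking again.

Emit:
{"api": "servo_tool", "payload": {"steps": [[[-0.03, -0.3, 0], 0], [[-0.04, -0.5, 0], 0], [[0, 0, 1], 0], [[0, 0, 1], 0], [[0, 0.4, 1], 0], [[0, 0.8, 1], 0], [[0, 0.8, 1], 0], [[0, 0.8, 1], 0], [[0, 0.8, 1], 0], [[0, 0.8, 1], 0]]}}

```text
time_s: 31.7
eef_pos: [0.5649, 0.0728, 0.1766]
tool_rot: [-2.31, -2.129, -0.0]
force: [-0.9, -0.5, 0.9]
width: 0.0507
gripper_force: 0.0
```

Emit:
{"api": "servo_tool", "payload": {"steps": [[[0, 0, 0.4], 0], [[0, 0, 0], 0], [[0, 0, 0], 0], [[0, 0, 0], 0]]}}

```text
time_s: 32.2
eef_pos: [0.5649, 0.0707, 0.1826]
tool_rot: [-2.311, -2.127, 0.001]
force: [0.7, -0.3, -0.6]
width: 0.0504
gripper_force: 0.0
```

Run:
```python
from m3 import *; import pickle
s,im,d=grab("wrist"); save("w8.png",cv2.resize(im[80:280,190:390],None,fx=3,fy=3,interpolation=cv2.INTER_CUBIC)); np.save("w8im.npy",im); pickle.dump(s,open("w8.pkl","wb")); print(s["eef_pos"])
print(im[108:126,300].tolist(), im[108:126,215].tolist())
for r in (125,140,160,200,230,245): print(r,im[r,325:360].sum(1)//3)
```

```text
[0.56492095 0.07069127 0.18263338]
[[85, 87, 81], [85, 87, 81], [85, 87, 81], [84, 87, 82], [85, 88, 82], [86, 88, 82], [88, 89, 82], [97, 94, 80], [121, 111, 84], [155, 145, 115], [192, 188, 162], [219, 218, 186], [225, 220, 166], [227, 213, 124], [227, 209, 98], [227, 209, 94], [228, 213, 97], [227, 217, 107]] [[56, 57, 53], [56, 58, 53], [56, 57, 52], [55, 56, 53], [55, 57, 53], [57, 57, 53], [60, 59, 53], [84, 75, 52], [125, 105, 50], [150, 124, 46], [136, 114, 47], [94, 80, 47], [59, 57, 49], [51, 51, 48], [51, 52, 48], [51, 51, 48], [51, 52, 48], [51, 52, 49]]
125 [183 184 183 183 183 183 184 184 184 187 188 189 189 189 190 189 192 202
 215 223 202 148 109 131 176 213 227 230 231 231 231 230 231 231 230]
140 [231 232 231 231 231 231 231 232 231 232 231 231 231 231 231 231 231 228
 218 181 136 110 130 174 212 227 231 231 231 231 231 231 231 231 231]
160 [232 232 232 232 231 232 232 232 232 232 232 232 232 232 232 231 228 211
 165 120 106 131 174 209 223 228 228 228 228 227 228 228 228 228 230]
200 [232 232 232 232 232 232 232 232 232 232 232 232 232 232 229 214 169 123
 121 160 202 225 231 231 232 231 231 231 231 231 232 231 232 230 227]
230 [232 231 232 231 232 232 231 232 232 232 232 231 228 215 172 127 118 153
 199 224 230 231 230 231 230 230 231 231 231 231 231 229 225 212 196]
245 [231 231 231 231 231 231 231 231 231 231 231 230 223 199 158 128 151 196
 222 228 230 230 230 230 230 230 230 231 231 230 228 222 207 194 191]
```

View pics/w8.png

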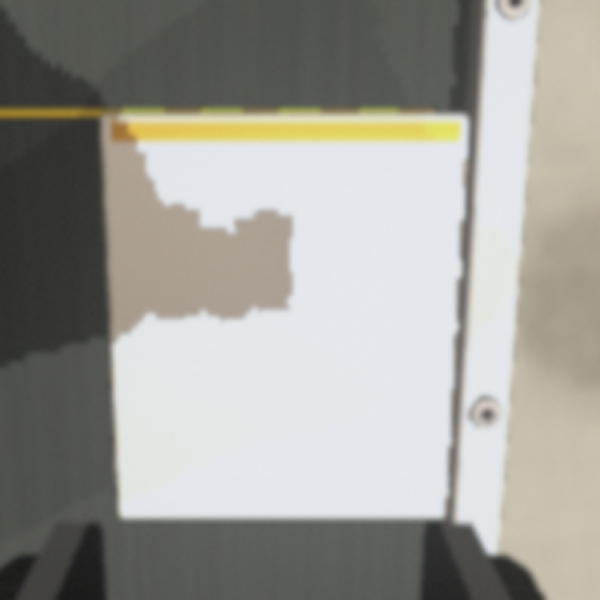

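Run:
```python
from m3 import *; import pickle
im=np.load("w8im.npy"); s=pickle.load(open("w8.pkl","rb")); c=cam("wrist",s); bl=im[...,2].astype(float)
b=np.array([np.cos(np.radians(4.75)),-np.sin(np.radians(4.75))]); n=np.array([-b[1],b[0]])
yel=im[...,:2].mean(2)-bl; cc=np.arange(150,215)
l=np.c_[cc,[112+(np.clip(yel[112:122,q]-15,0,None)*np.arange(10)).sum()/np.clip(yel[112:122,q]-15,0,None).sum() for q in cc]]
lp,ld=fit(ray(c,l,.016)[:,:2]); print("line yaw",D(lp,ld)[1])
def cross(p,lo,hi,lev,up):
    for i in range(lo,hi):
        if (p[i]<lev<=p[i+1]) if up else (p[i]>=lev>p[i+1]): return i+(lev-p[i])/(p[i+1]-p[i])
    return np.nan
def rep(nm,P,nn,o):
    p,d=fit(P); print(nm,"yaw(along) %.2f"%np.degrees(np.arctan(d[1]/d[0])),"mm %.2f"%(1000*np.median((P-o)@nn)), "ends",(1000*((P-o)@nn)[:5].mean()).round(2),(1000*((P-o)@nn)[-5:].mean()).round(2))
cc=np.arange(265,330); E=np.c_[cc,[cross(bl[:,q],110,128,128,True) for q in cc]]; rep("left",ray(c,E,.028)[:,:2],n,lp)
Q=np.c_[cc,[cross(bl[:,q],245,262,150,False) for q in cc]]; rep("right",ray(c,Q,.028)[:,:2],n,lp)
for nm,img,cam_ in(("w6",cv2.imread("pics/w6.png")[:,:,::-1],pickle.load(open("w6.pkl","rb"))),("w8",im,s)):
    c2=cam("wrist",cam_); g=img.sum(2)/3.; rr=np.arange(140,246)
    F=np.c_[[cross(g[r],325,360,170,False) for r in rr],rr]; G=np.c_[[cross(g[r],int(f)+1,365,170,True) for r,(f,_) in zip(rr,F)],rr]
    N=np.c_[[cross(img[r,:,2].astype(float),215,250,150,True) for r in range(200,246)],np.arange(200,246)]
    rep(nm+" far",ray(c2,F,.028)[:,:2],b,0); rep(nm+" fence top edge",ray(c2,G,.036)[:,:2],b,0); rep(nm+" near",ray(c2,N[~np.isnan(N[:,0])],.028)[:,:2],b,0)
```

```text
line yaw -4.73
left yaw(along) -4.54 mm 0.05 ends -0.05 0.11
right yaw(along) -4.71 mm -130.13 ends -130.14 -130.09
w6 far yaw(along) 85.42 mm 616.55 ends 616.5 616.44
w6 fence top edge yaw(along) 85.02 mm 617.93 ends 617.82 617.71
w6 near yaw(along) 85.24 mm 507.80 ends 507.83 507.82
w8 far yaw(along) 85.38 mm 616.37 ends 616.45 616.86
w8 fence top edge yaw(along) 85.01 mm 617.82 ends 617.78 617.66
w8 near yaw(along) 85.27 mm 507.68 ends 507.69 507.77
```

The left edge is within about 0.1 mm of the line's centre. The far edge matches the fence within about 0.2 mm, and the arm is clear, so I'm handing in.

```bash
python3 -c "
from cell import robot; print(robot.sign_off())"
```

```text
the job is handed in; nothing more can be done
None
```

The job is handed in: I seated the plate square against the fence with about 9 N for over a second, then slid it left along the fence. The last images put its left edge within about 0.1 mm of the line's centre and its far edge within about 0.2 mm of the fence. The highest push I read was 12.3 N (13.7 N with the vertical part), and the arm finished clear at about 32 s without going near the other things.

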